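# Let the ribbon winder back to its loading position

## Robot

A 6-joint arm with a two-finger parallel gripper is mounted at the origin on the work surface. World frame = base frame: x ahead of the robot, y to its left, z up, the work surface at z = 0. Lengths are in mm, angles in rad, forces in N, time in s.
With the tool pointing down it reaches from about 350 to 775 mm from the base axis. Payload 7.3 kg.
Tool frame: the origin (TCP) lies midway between the tips of the shut fingers; the grasp point (between the pads) lies 19 mm behind it; z points along the fingers, y is the line along which they close (so a half turn about z gives the same grasp; the last joint's range is limited). The gripper opens to 92 mm and grips with 3 to 60 N. Pads are 19 mm wide; open, the fingers measure 130 mm over their backs; the gripper's body (75 mm by 190 mm) begins 47 mm behind the grasp point.
Start: joints at [-1.409, 0.342, 1.524, -0, 1.275, -0.146], TCP at [159.078, -500.339, 226.741] pointing down, gripper open.
Joint ranges: [-2.53, 2.53], [-0.77, 2.02], [0.04, 2.7], [-1, 4.14], [0.28, 2.66], [-3.11, 3.11]. Speed limits (rad/s): [2.57, 2.57, 3.14, 3.14, 3.14, 3.14].

## Interface

Orientations are given as [roll, pitch, yaw] about the fixed x, y, z axes, in that order (R = Rz(yaw) Ry(pitch) Rx(roll)).
In Python, from plant import bot gives the robot as it stands.
- The arm moves only by the tool jog_arm, never from a script. Its arguments are lists of equal length, an entry for each row: "dp": the shift along the tool's x, y, z in m, a list of three; "twist": the turn about the tool's z in degrees. A call has 1 to 10 rows; each row shifts and turns the commanded pose from where the row before left it, along the tool's axes as they then stand; what a row does not reach is not made up. A row lasts 1/8 s, in which the tool goes at most 62.5 mm and 10.7 degrees, less where a joint would pass 70% of its speed; a pose out of reach is approached as far as the arm can. A call is refused whole if a number of a shift passes 0.0625 or a number of a turn 10.7, either way. A call with a gripper value outside its range is refused whole. "jaw" is the finger opening in m, from 0 to 0.0918, set as the call begins (left out, the last holds). The fingers move at their own pace and stop on an object; the grip force is fixed at half the most. Time passes only in rows, so rows that do not move let the fingers close. It gives the time, the measured TCP pose, the force, the opening and the grip force at its end, in the units of the state.
- bot.get_obs(): the state, without advancing time (a new reading comes with each control period).
- bot.capture(name): name is "scene" or "top"; returns the picture (384x512x3 uint8, blue, green, red); there is no depth.
- bot.camera_params(name): a dict with "fx", "fy", "cx", "cy" (pixels), "k1" (the pictures are not rectified: a ray, as slopes to the right and down, at radius r is drawn at 1 + k1 r^2 times it, then the intrinsics apply), "R" (3x3) and "t" (3): a world point X has camera coordinates R X + t. Camera axes: x right, y down, z forward; pixel columns grow to the right and rows downward; lengths in mm; the calibration is good to about 2 mm. A picture is of the moment at which its call begins. camera_params takes no time and is no camera call.
- bot.close_job(): hands the job in; it is judged then, once.
Trained networks look in the newest picture that a camera, given by its name, has taken for a name from the list of things; names that differ only in an ending like _2 or _b are one class to them, and where a whole thing is asked for, a point or a joint stands for the part that bears it (a point fixed in the world has none). Each returns a list of dicts, best first, with "confidence" (0 to 1); they miss things now and then, are a little off and sometimes report something else, mostly with a low value. They report only what shows in the picture. A call takes as long as a camera call.
- bot.find_in(camera, label): "bbox" ([centre column, centre row, width, height] in pixels, round what is visible of it).
- bot.masks_of(camera, label): "pixels" (384x512 bool, what is visible of it) and "bbox" ([centre column, centre row, width, height] in pixels, round what is visible of it).
The state is a dict: "time": time; "joint_positions": joint angles; "dq": joint speeds; "tau": joint torques, N m; "tool_pos": TCP position; "tcp_rot": TCP orientation; "contact_force": force on the tool from outside, world axes, zero at the start; "moment": the same for the moment, N m; "grip_width": finger opening in mm; "finger_force": force on a finger pad.
Only numpy, scipy, OpenCV 4.12 (cv2) and the standard library are available. Lean on these libraries where they do the work, as an engineer would, in place of code of your own. Each camera call takes 0.05 s, during which the arm holds its last target. There are 200 camera calls.

## Task

The empty drum of the ribbon winder has been wound too far: let it back until its crank arm stands straight up, held there by the ratchet. Press the thumb bar on the pawl's tail down gently and keep it down, with about 17 N and never more than 20 N, so that the pawl's nose stays clear of the toothed wheel and the spring-loaded drum creeps back by itself; let go of the bar while the drum is on its last tooth before upright so that the pawl drops in and catches it. Leave the other things on the table where they are.

Things in the scene. Friction and masses are not known exactly. Their poses are not given: they have to be found in the camera images.
- winder: The ribbon winder, screwed down: a plywood base 200 x 150 x 12 mm with two upright aluminium cheeks, 80 mm apart, carrying a drum on a level axle 85 mm above the table. Origin under the middle of the base; z up; y along the drum's axle (crank at +y, toothed wheel and pawl at -y); the pawl's thumb bar sticks out towards -x.
- drum (a joint): Angle of the drum with its crank and toothed wheel (95 mm, 12 teeth). 0 = crank arm straight up (wanted); positive = wound on, crank leaning to the winder's +x. The pawl stops it only at whole teeth: 0, 0.524, 1.047, 1.571, 2.094. Unless held, a spring (0.16 N m) and damper turn it back at 0.2 rad/s. It starts at 1.1 to 2.6, creeping back to the next tooth for up to 2.8 s.
- crank_knob (a point): Middle of the black crank handle (18 mm thick, 32 mm long, along the axle), 66 mm from the axle, at y = +72 mm of the winder. Drum at 0: straight above the axle, 151 mm above the table. If the drum is let back past 0 (it can run to -1.3), turning the crank by hand towards positive clicks it on again, tooth by tooth.
- pawl: Steel rocker 100 mm long. Origin on its pivot axis, 60 mm to -x and 137 mm above the winder's origin; the bar itself lies at y = -55 mm. Nose arm 60 mm to +x, on top of the wheel; tail arm 40 mm to -x with the thumb bar. Pressing the tail lifts the nose; it springs back when let go. Let go with the drum between 0.08 and 0.42: it is caught at 0.
- thumb_bar (a point): Top middle of a round steel bar, 12 mm thick, 44 mm long along the winder's y, across the pawl's tail; at rest at (-100, -60, 146) mm from the winder's origin. Free above and below. Press straight down with closed fingertips: 1.5 N to start, then 3.8 N per mm (friction adds 1 to 2 N). Nose clear at 2.7 mm (13 to 15 N); hard stop at 5 mm (over 20 N). 17 N is about 3.7 mm.
- pawl_nose (a point): Lower tip of the pawl's nose. Pawl fully down: 128.5 mm above the table; clear of the teeth from 132.5 mm.
- reel_a: Spare wooden reel, 72 mm across, 34 mm high, beside the winder. Bystander.
- reel_b: Spare white reel, 72 mm across, 34 mm high. Bystander.
- pin_box: Cardboard box of pins, green lid, 79 x 109 x 46 mm, beside the winder. Bystander.
- scissors: Scissors with black handles lying flat, 175 mm long, beyond the winder. Bystander.
- glue_gun: Black cordless glue gun lying on its side, about 210 x 110 x 34 mm. Bystander.
- pedestal_tray: Silver-coloured pedestal tray, 260 mm across, 117 mm high. Bystander.
- book: Red book lying flat, 135 x 195 x 29 mm. Bystander.

How it is judged:
By the outcome, as a careful person would: the job done as asked, in the order asked, and still so for the second after the job is handed in, with the robot touching nothing.
It also fails if it takes over 64 s, if anything falls off the work surface, if the arm or the gripper's body presses on something with over 40 N, if the wrist force passes 120 N, or if a joint passes its speed limit or range.

## Working session

There is one attempt and no reset: what is moved stays moved. The work goes in short steps, Python scripts to look and compute and a tool call to move; the robot and the scene stay as the last step left them, time stands still between calls to the robot, and variables do not carry over. Pictures are saved under pics/ and viewed, at most 10 in all, crops included, and the job is handed in when it is done.

Besides the shell and the picture viewer there is one more tool, called after "Request:" as a command line: name --pt "numbers of a row" for each row, then --argument value for the rest. jog_arm: Moves the arm, as the interface text tells. Its arguments: {"type":"object","properties":{"dp":{"type":"array"},"twist":{"type":"array"},"jaw":{"type":"number"}},"required":["dp","twist"]}

```bash
mkdir -p pics; cat > h.py <<'E'
import numpy as np, cv2
from plant import bot
def project(c,X):
    p=bot.camera_params(c); X=np.atleast_2d(X)@np.array(p['R']).T+np.array(p['t'])
    s=X[:,:2]/X[:,2:]; r2=(s**2).sum(1,keepdims=True); s=s*(1+p['k1']*r2)
    return s*[p['fx'],p['fy']]+[p['cx'],p['cy']]
def ray(c,uv):
    p=bot.camera_params(c); d=(np.array(uv,float)-[p['cx'],p['cy']])/[p['fx'],p['fy']]; s=d.copy()
    for _ in range(20): s=d/(1+p['k1']*(s@s))
    R=np.array(p['R']); return -R.T@np.array(p['t']), R.T@np.append(s,1)
def at_z(c,uv,z):
    o,d=ray(c,uv); return o+d*(z-o[2])/d[2]
E
python3 - <<'E'
from h import *
ims=[bot.capture(c) for c in('scene','top')]
for c,i in zip(('scene','top'),ims): cv2.imwrite(f'pics/{c}0.png',i)
for c in('scene','top'):
    o,d=ray(c,(256,192)); print(c,o.round(),d.round(2))
    for l in('winder','thumb_bar','crank_knob','pawl','pawl_nose'):
        for r in bot.find_in(c,l)[:2]: print(c,l,np.round(r['bbox'],1),round(r['confidence'],2))
o=bot.get_obs();print(o['time'],o['tool_pos'],o['tcp_rot'],o['contact_force'])
E
```

```text
scene [1191. 1004.  889.] [-0.44 -0.71 -0.55]
scene winder [257.5 227.7  73.   78.9] 0.56
scene winder [264.4 196.8  30.8  10.9] 0.19
scene thumb_bar [264.9 195.7  32.3  10.2] 0.4
scene crank_knob [256.4 223.8  43.9  42.3] 0.55
scene pawl [257.1 224.2  42.1  43.5] 0.19
top [ 239.    3. 1681.] [ 0.2  -0.01 -0.98]
top winder [221.6 182.3  45.9  49.6] 0.9
top winder [387.  221.8  19.3  12.3] 0.7
top thumb_bar [240.4 190.8   9.3   8.5] 0.43
top thumb_bar [184.8 187.6  29.6  21.3] 0.23
top crank_knob [219.1 172.2  35.7  22.3] 0.57
top pawl_nose [238.7 196.8   8.5   1.7] 0.43
0.6 [ 159.07826565 -500.32651283  226.74610103] [3.14153283e+00 2.85774086e-05 3.07823511e-01] [ 0.37242103 -0.07041347  0.01757983]
```

View pics/scene0.png

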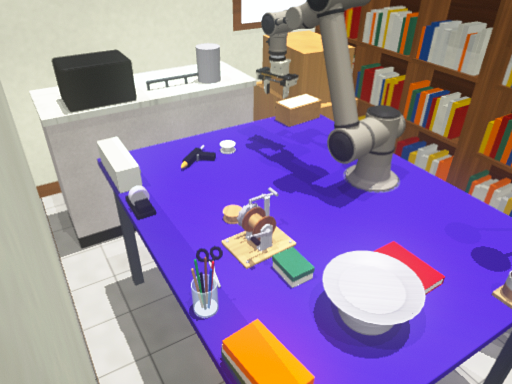

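View pics/top0.png

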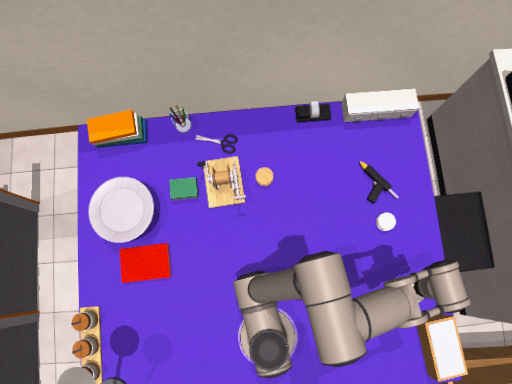

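The scene view shows the winder at about (258,235), with its pawl side up-right. In the top view it is at (223,182), with the pawl end at about (240,195). I'll enlarge both.

```bash
python3 - <<'E'
import cv2,numpy as np
a=cv2.imread('pics/scene0.png')[180:270,215:305]; b=cv2.imread('pics/top0.png')[145:215,185:255]
f=lambda i:cv2.resize(i,(400,400),interpolation=cv2.INTER_CUBIC)
cv2.imwrite('pics/crop0.png',np.hstack([f(a),f(b)]))
E
```

```text
(no output)
```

View pics/crop0.png

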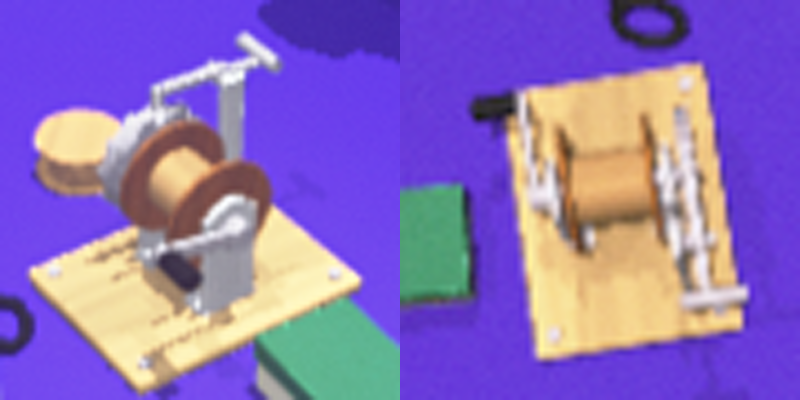

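Left crop: base corners at (30,270), (143,388) and (362,283), bar from (240,38) to (278,65). Right crop: base corners at (300,65), (137,358) and (345,328), bar from (283,300) to (347,292), knob at about (90,107). Next I fit the winder pose to these.

```bash
cat > fit.py <<'E'
from h import *
from scipy.optimize import least_squares
S=lambda u,v:(215+(u+.5)/4.444-.5,180+(v+.5)/4.444-.5)
T=lambda u,v:(185+(u+.5)/5.714-.5,145+(v+.5)/5.714-.5)
P=[('scene',S(30,270),(100,-75,12)),('scene',S(143,388),(100,75,12)),('scene',S(362,283),(-100,75,12)),
('scene',S(259,51),(-100,-60,140)),
('top',T(300,65),(100,-75,12)),('top',T(137,358),(-100,75,12)),('top',T(345,328),(-100,-75,12)),('top',T(118,92),(100,75,12)),('top',T(315,296),(-100,-60,140))]
K=[('scene',S(180,270)),('top',T(90,107))]
def w(q,X):
    c,s=np.cos(q[2]),np.sin(q[2]); X=np.array(X,float)
    return np.array([q[0]+c*X[0]-s*X[1],q[1]+s*X[0]+c*X[1],X[2]])
def knob(a): return (66*np.sin(a),72,85+66*np.cos(a))
def res(q):
    r=[project(c,w(q,X))[0]-uv for c,uv,X in P]+[project(c,w(q,knob(q[3])))[0]-uv for c,uv in K]
    return np.ravel(r)
E
python3 - <<'E'
from fit import *
s=least_squares(res,[550,80,0.1,2.0],loss='soft_l1',x_scale=[10,10,.1,.1])
print(s.x.round(3)); print(res(s.x).reshape(-1,2).round(1).tolist())
q=s.x; print('bar',w(q,(-100,-60,146)).round(1))
print('bar only: top',at_z('top',P[-1][1],140).round(1),'scene',at_z('scene',P[3][1],140).round(1))
E
```

```text
[6.32077e+02 1.24534e+02 6.90000e-02 1.39500e+00]
[[-0.6, -0.1], [-0.5, -0.5], [0.4, -1.1], [0.0, 0.1], [0.3, -0.6], [-0.2, 0.2], [-0.4, -0.2], [-3.2, 0.2], [-0.4, 0.1], [0.2, -0.0], [0.6, 0.1]]
bar [536.4  57.8 146. ]
bar only: top [536.9  56.4 140. ] scene [536.2  57.3 140. ]
```

Request:
jog_arm --pt "0 0 0" --pt "0 0 0" --pt "0.03 -0.038 0" --pt "0.03 -0.038 0" --pt "0.03 -0.038 0" --pt "0.03 -0.038 0" --pt "0.03 -0.038 0" --pt "0.03 -0.038 0" --pt "0.03 -0.038 0" --pt "0.03 -0.038 0" --twist '[6.85, 6.85, 0, 0, 0, 0, 0, 0, 0, 0]' --jaw 0

```text
time: 1.85
tool_pos: [378.4, -179.3, 227.0]
tcp_rot: [3.141, -0.001, 0.069]
contact_force: [0.8, -1.5, -0.0]
grip_width: 0.9
finger_force: 0.0
```

Request:
jog_arm --pt "0.029 -0.038 0" --pt "0.029 -0.038 0" --pt "0.029 -0.038 0" --pt "0.029 -0.038 0" --pt "0.029 -0.038 0" --pt "0.03 -0.036 0" --pt "0 0 0.02" --pt "0 0 0.02" --pt "0 0 0.015" --pt "0 0 0" --twist '[0, 0, 0, 0, 0, 0, 0, 0, 0, 0]'

```text
time: 3.1
tool_pos: [536.1, 56.8, 170.7]
tcp_rot: [-3.141, 0.002, 0.068]
contact_force: [-0.1, 0.4, 0.4]
grip_width: 0.4
finger_force: 0.0
```

```bash
python3 - <<'E'
from h import *
a=bot.capture('scene');b=bot.capture('top')
f=lambda i:cv2.resize(i,(400,400),interpolation=cv2.INTER_CUBIC)
cv2.imwrite('pics/crop1.png',np.hstack([f(a[180:270,215:305]),f(b[145:215,185:255])]))
o=bot.get_obs();print(o['time'],o['tool_pos'],o['contact_force'])
E
```

```text
3.2 [537.09654858  56.71906062 172.27729374] [ 0.43137827 -0.15641623  1.2659405 ]
```

View pics/crop1.png

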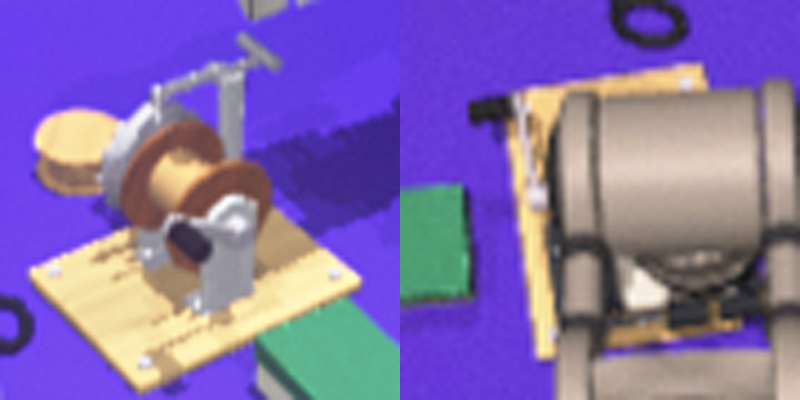

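The knob is now at (188,240) in the left crop, and the fingertips hover over the bar at (262,10). I'll check the drum angle from the knob pixel.

```bash
cat >> fit.py <<'E'
q0=np.array([632.1,124.5,.069])
def angle(uv,lo=-1.3,hi=2.7):
    a=np.linspace(lo,hi,801); p=np.array([project('scene',w(q0,knob(t)))[0] for t in a]); d=np.linalg.norm(p-uv,axis=1)
    return a[d.argmin()],d.min()
def shot():
    im=bot.capture('scene').astype(int)
    # darkest neutral blob near the knob circle
    g=im.max(2); ok=(g<75)
    c=[project('scene',w(q0,knob(t)))[0] for t in np.linspace(-1.3,2.7,81)]
    m=np.zeros(g.shape,np.uint8)
    for u in c: cv2.circle(m,tuple(int(round(z)) for z in u),4,1,-1)
    ys,xs=np.nonzero(ok&(m>0)); 
    if len(xs)<4: return im,None,len(xs)
    return im,angle((xs.mean(),ys.mean())),len(xs)
E
python3 - <<'E'
from fit import *
print(angle(S(180,270)),angle(S(188,240)))
for t in(0,.25,.52,1.047,1.571,2.094): 
    u=project('scene',w(q0,knob(t)))[0]; print(t,(u-[215,180])*4.444)
im,a,n=shot();print(a,n,bot.get_obs()['tool_pos'],bot.get_obs()['contact_force'])
E
```

```text
(np.float64(1.4000000000000001), np.float64(0.21530428551480255)) (np.float64(1.055), np.float64(0.6595460714052211))
0 [258.80684513 170.3106265 ]
0.25 [239.31795313 181.09778537]
0.52 [219.29425163 197.57568661]
1.047 [189.14080337 239.07343962]
1.571 [177.87622034 281.88245319]
2.094 [187.91196433 313.83193734]
(np.float64(1.0799999999999998), np.float64(0.2992649376279414)) 39 [537.26778562  56.68338801 172.53290324] [ 0.16963788  0.11891174 -0.03645437]
```

Request:
jog_arm --pt "0 0 0.01" --pt "0 0 0.01" --pt "0 0 0.003" --pt "0 0 0" --pt "0 0 0" --twist '[0, 0, 0, 0, 0]'

```text
time: 3.88
tool_pos: [536.9, 56.9, 148.9]
tcp_rot: [3.141, -0.0, 0.069]
contact_force: [-0.7, -0.2, 0.7]
grip_width: 0.3
finger_force: 0.0
```

Request:
jog_arm --pt "0 0 0.001" --pt "0 0 0.001" --pt "0 0 0.001" --pt "0 0 0" --pt "0 0 0" --twist '[0, 0, 0, 0, 0]'

```text
time: 4.5
tool_pos: [536.8, 56.9, 146.0]
tcp_rot: [3.141, -0.0, 0.069]
contact_force: [-0.8, 0.6, 2.6]
grip_width: 0.7
finger_force: 1.6
```

Request:
jog_arm --pt "0 0 0.001" --pt "0 0 0.0005" --pt "0 0 0" --pt "0 0 0" --twist '[0, 0, 0, 0]'

```text
time: 5.0
tool_pos: [536.8, 56.9, 144.9]
tcp_rot: [3.141, -0.001, 0.069]
contact_force: [-2.6, -0.4, 7.4]
grip_width: 0.2
finger_force: 3.9
```

Request:
jog_arm --pt "0 0 0.0005" --pt "0 0 0.0005" --pt "0 0 0" --pt "0 0 0" --twist '[0, 0, 0, 0]'

```text
time: 5.5
tool_pos: [536.7, 56.9, 144.2]
tcp_rot: [3.141, -0.001, 0.069]
contact_force: [-3.9, -0.0, 10.2]
grip_width: 0.4
finger_force: 5.0
```

Request:
jog_arm --pt "0 0 0.0008" --pt "0 0 0.0008" --pt "0 0 0.0004" --pt "0 0 0" --twist '[0, 0, 0, 0]'

```text
time: 6.0
tool_pos: [536.6, 56.8, 142.6]
tcp_rot: [3.141, -0.001, 0.069]
contact_force: [-5.7, -0.5, 12.3]
grip_width: 0.3
finger_force: 6.6
```

```bash
python3 - <<'E'
from fit import *
im,a,n=shot();o=bot.get_obs();print(a,n,o['time'],o['tool_pos'],o['contact_force'])
E
```

```text
(np.float64(1.055), np.float64(0.19603071373777892)) 36 6.05 [536.58339414  56.78649151 142.58701187] [-4.74683384  0.36389349 13.5254593 ]
```

Request:
jog_arm --pt "0 0 0.0006" --pt "0 0 0.0004" --pt "0 0 0" --twist '[0, 0, 0]'

```text
time: 6.42
tool_pos: [536.6, 56.8, 141.8]
tcp_rot: [3.141, -0.001, 0.069]
contact_force: [-7.1, -0.7, 15.6]
grip_width: 0.4
finger_force: 7.7
```

```bash
python3 - <<'E'
from fit import *
for i in range(3):
    im,a,n=shot();o=bot.get_obs();print(a,n,o['time'],o['tool_pos'],o['contact_force'])
E
```

```text
(np.float64(0.9800000000000002), np.float64(0.26088996071435266)) 37 6.475 [536.5730595   56.78960242 141.86774143] [-6.46314769 -0.42856111 15.77550278]
(np.float64(0.9749999999999999), np.float64(0.21127642405780114)) 37 6.525 [536.54637489  56.77645001 141.84597471] [-6.72300334 -1.24323678 15.10834028]
(np.float64(0.9650000000000001), np.float64(0.18439133808223093)) 37 6.575 [536.57796157  56.7774801  141.8506796 ] [-5.75160336 -1.2288668  14.74864587]
```

Request:
jog_arm --pt "0 0 0.0003" --pt "0 0 0" --pt "0 0 0" --pt "0 0 0" --pt "0 0 0" --pt "0 0 0" --pt "0 0 0" --pt "0 0 0" --twist '[0, 0, 0, 0, 0, 0, 0, 0]'

```text
time: 7.58
tool_pos: [536.5, 56.8, 141.7]
tcp_rot: [3.141, -0.001, 0.069]
contact_force: [-6.0, -0.9, 15.9]
grip_width: 0.1
finger_force: 8.0
```

```bash
python3 - <<'E'
from fit import *
im,a,n=shot();o=bot.get_obs();print(a,n,o['time'],o['tool_pos'],o['contact_force'])
E
```

```text
(np.float64(0.7699999999999998), np.float64(0.23008689163570203)) 37 7.625 [536.54188198  56.75615952 141.64119595] [-5.74730931 -0.2440219  14.89716502]
```

Request:
jog_arm --pt "0 0 0.0003" --pt "0 0 0" --pt "0 0 0" --pt "0 0 0" --pt "0 0 0" --pt "0 0 0" --pt "0 0 0" --pt "0 0 0" --pt "0 0 0" --pt "0 0 0" --twist '[0, 0, 0, 0, 0, 0, 0, 0, 0, 0]'

```text
time: 8.88
tool_pos: [536.6, 56.8, 141.4]
tcp_rot: [3.141, -0.001, 0.069]
contact_force: [-6.8, -1.0, 16.8]
grip_width: 0.5
finger_force: 8.3
```

Request:
jog_arm --pt "0 0 0" --pt "0 0 0" --pt "0 0 0" --pt "0 0 0" --pt "0 0 0" --pt "0 0 0" --twist '[0, 0, 0, 0, 0, 0]'

```text
time: 9.62
tool_pos: [536.5, 56.8, 141.4]
tcp_rot: [3.141, -0.001, 0.069]
contact_force: [-6.4, -0.0, 16.4]
grip_width: 0.1
finger_force: 8.3
```

```bash
python3 - <<'E'
from fit import *
im,a,n=shot();o=bot.get_obs();print(a,n,o['time'],o['tool_pos'],o['contact_force'])
E
```

```text
(np.float64(0.3899999999999999), np.float64(0.11940449744421283)) 41 9.675 [536.51725459  56.75859198 141.42383569] [-6.97617617 -1.23125015 15.90131624]
```

Request:
jog_arm --pt "0 0 0" --pt "0 0 0" --pt "0 0 0" --pt "0 0 0" --pt "0 0 -0.01" --pt "0 0 -0.02" --pt "0 0 -0.02" --pt "0 0 -0.02" --pt "0 0 0" --twist '[0, 0, 0, 0, 0, 0, 0, 0, 0]'

```text
time: 10.8
tool_pos: [537.5, 56.9, 210.6]
tcp_rot: [3.141, -0.003, 0.069]
contact_force: [0.8, 0.0, 1.1]
grip_width: 0.3
finger_force: 0.0
```

Request:
jog_arm --pt "-0.03 0.03 0" --pt "-0.03 0.03 0" --pt "-0.03 0.03 0" --pt "-0.03 0.03 0" --pt "0 0.03 0" --pt "0 0.03 0" --pt "0 0 0" --pt "0 0 0" --pt "0 0 0" --pt "0 0 0" --twist '[0, 0, 0, 0, 0, 0, 0, 0, 0, 0]'

```text
time: 12.05
tool_pos: [429.3, -130.2, 209.6]
tcp_rot: [-3.142, 0.0, 0.07]
contact_force: [-0.2, -0.4, 0.1]
grip_width: 0.5
finger_force: 0.0
```

```bash
python3 - <<'E'
from fit import *
for i in range(8):
    im,a,n=shot()
    if i in(0,7): o=bot.get_obs();print(a,n,o['time'],o['tool_pos'],o['contact_force'])
b=bot.capture('top')
f=lambda i:cv2.resize(i.astype(np.uint8),(400,400),interpolation=cv2.INTER_CUBIC)
cv2.imwrite('pics/crop2.png',np.hstack([f(im[180:270,215:305]),f(b[145:215,185:255])]))
E
```

```text
(np.float64(0.02499999999999991), np.float64(0.22420338219250396)) 34 12.1 [ 429.38182708 -130.29942023  209.61143586] [-0.86051653  0.04716478 -0.07022649]
(np.float64(0.03499999999999992), np.float64(0.31166059937452106)) 31 12.45 [ 429.36345359 -130.87730347  209.63567141] [-0.44080834  0.79398323 -0.54230274]
```

View pics/crop2.png

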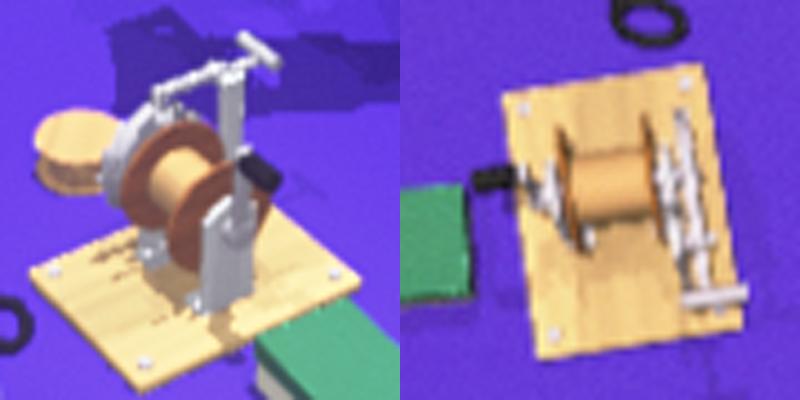

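The crank stands straight up, with the knob at about (258,170) in the left crop. The pawl is seated, and the angle holds steady at about 0.

```bash
python3 -c "
from fit import *
print(shot()[1]); print(bot.close_job())"
```

```text
(np.float64(0.02499999999999991), np.float64(0.326029697168309))
the job is handed in; nothing more can be done
None
```

The drum is back with its crank arm upright and the ratchet holding it; I pressed the thumb bar with at most about 17 N downward in the force readings, the arm is clear of the winder, and the job is handed in.

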